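# Pour out the stirring bars and show the long one to the bench camera

### The arm

A 6-joint arm with a two-finger parallel gripper is mounted at the origin on a cart in front of the work surface, level with it; the furniture and walls round the work are solid. World frame = base frame: x ahead of the robot, y to its left, z up, the work surface at z = 0. Lengths are in m, angles in rad, forces in N, time in s.
With the tool pointing down it reaches from about 0.3 to 0.95 m from the base axis. Payload 3.1 kg.
Tool frame: the origin (TCP) lies midway between the tips of the shut fingers; the grasp point (between the pads) lies behind it (manip.grip_depth is the z of the grasp point in the tool frame, in m); z points along the fingers, y is the line along which they close (so a half turn about z gives the same grasp; the last joint's range is limited). The gripper opens to 85 mm and grips with 20 to 120 N. Pads are 22 mm wide; open, the fingers measure 114 mm over their backs; the gripper's body (76 mm by 85 mm) begins 54 mm behind the grasp point. The pads swing forward as they close: fully open they stand 13 mm farther back than shut.
Start: joints at [1.031, 0.308, 1.634, -0, 1.2, -0.07], TCP at [0.283, 0.557, 0.231] pointing down, gripper open.
Joint ranges: [-3.06, 3.06], [-0.79, 1.96], [0.05, 2.63], [-1.19, 4.34], [0.05, 2.64], [-2.94, 2.94]. Speed limits (rad/s): [2.79, 2.79, 3.14, 3.14, 3.14, 3.14].

### API

Orientations are given as a unit quaternion [w, x, y, z].
In Python, from plant import manip, optics gives the robot as it stands.
- The arm moves only by the tool carry_out, never from a script. Its argument "targets" is a list of rows, each a list of 5 numbers: the opening, from -1 (shut) to 1 (fully open), then the shift along the tool's x, y, z scaled (see below), then the turn about the tool's z scaled (see below). A call has 1 to 20 rows; each row shifts and turns the commanded pose from where the row before left it, along the tool's axes as they then stand; what a row does not reach is not made up. The controller multiplies each number of a shift by 0.5 m and each number of a turn by 180 degrees. A row lasts 1/8 s, in which the tool goes at most 62.5 mm and 10.7 degrees, less where a joint would pass 70% of its speed; a pose out of reach is approached as far as the arm can. A call with a number of a shift or a turn outside -1 to 1 is refused whole. A call with a gripper value outside its range is refused whole. The fingers move at their own pace and stop on an object; the grip force is fixed at half the most. Time passes only in rows, so rows that do not move let the fingers close. It gives the time, the measured TCP pose, the force, the opening and the grip force at its end, in the units of the state.
- manip.get_obs(): the state, without advancing time (a new reading comes with each control period).
- optics.snapshot(name): name is "scene" or "top" or "wrist"; returns the picture (420x560x3 uint8, red, green, blue); there is no depth.
- optics.get_calibration(name): a dict with "camera_matrix" (3x3 intrinsics, pixels), "k1" (the pictures are not rectified: a ray, as slopes to the right and down, at radius r is drawn at 1 + k1 r^2 times it, then the intrinsics apply), "world_to_cam" (4x4, takes a point from world to camera coordinates). Camera axes: x right, y down, z forward; pixel columns grow to the right and rows downward; lengths in m; the calibration is good to about 2 mm. A picture is of the moment at which its call begins: read the wrist's pose just before it. get_calibration takes no time and is no camera call; for the wrist camera it gives the pose at the moment of the call.
- manip.job_done(): hands the job in; it is judged then, once.
The state is a dict: "time_s": time; "joint_positions": joint angles; "joint_velocities": joint speeds; "joint_torque": joint torques, N m; "tcp_pos": TCP position; "orientation": TCP orientation; "force": force on the tool from outside, world axes, zero at the start; "ft_torque": the same for the moment, N m; "width": finger opening in m; "finger_force": force on a finger pad.
Only numpy, scipy, OpenCV 4.12 (cv2) and the standard library are available. Lean on these libraries where they do the work, as an engineer would, in place of code of your own. Each camera call takes 0.05 s, during which the arm holds its last target. There are 200 camera calls.

### The job

Two magnetic stirring bars have been soaked in the steel pot on the pouring stand: swing the pot over by its handle until both lie in the rinse tray, then swing it back fully upright. Pick the longer bar (the one with a ring round its middle) out of the tray, leaving the other in it, and hold it in the air in front of the bench camera, its middle at the focus point and pointing end-on straight at the lens (either end) so that its tip can be checked. Finish while still holding it there; keep off the camera and leave the beaker, the flask and the wash bottle where they stand.

Things in the scene. Friction and masses are not known exactly. Their poses are not given: they have to be found in the camera images.
- pouring_stand: fixed grey steel stand carrying the pot. Origin on the worktop straight below the pivot; its x axis is parallel to the pivot (the handle is on the -x side), its -y axis points from the pot over the tray (the way the pot pours). Two cheeks lean forward to the pivot, 95 mm above the worktop; base plate 136 x 100 mm, on the +y side
- pot (a joint): turn of the pot about the pivot, rad: 0 upright (lower stop), 2.4 tipped right over towards the tray (upper stop). A friction hinge: it stays where it is left, and takes up to 6 N at the handle. The steel pot (78 mm high, mouth 72 mm across, 3 mm wall, widening upwards) hangs behind the pivot, its front lip 25 mm behind and 20 mm above it; upright its rim is 115 mm above the worktop. The bars slide out from about 2 rad on; at 2.4 both do
- pot_handle (a point): middle of the free part of the pot's handle grip: a grey round bar 14 mm thick and 74 mm long, parallel to the pivot, on the robot's side of the stand, on a lever turning with the pot. It moves on a circle of 85 mm radius about point pivot, in the stand's y-z plane: upright it is 80 mm behind (+y of the stand) and 29 mm above the pivot, on top of the circle at about 1.2 rad, and 78 mm in front (-y) and 33 mm above at 2.4. The bar may turn between the fingers
- pivot (a point): point on the pivot axis level with the middle of the handle grip: the centre of the handle's circle; axes as body pouring_stand
- rinse_tray: fixed shallow steel tray in front of the pot, 230 (x) x 200 (y) mm, rim 15 mm high, grey mat inside whose top is 7 mm above the worktop. At its pot end (+y) a steep apron rises from the mat at y = +45 mm to 62 mm height at y = +92 mm. Flat floor: x -107 to 107, y -92 to +45 mm. Origin under the middle on the worktop
- long_bar_centre (a point): centre of the longer stirring bar: white, octagonal, 50 mm long, 12 mm across the flats (13 over the corners), low ring round its middle, 25 g; its z axis runs along the bar. It starts standing on end in the pot and lies in the tray when poured out
- short_bar_centre (a point): centre of the shorter stirring bar: white, octagonal, plain, 30 mm long, 12 mm across the flats; z axis along the bar; starts standing in the pot, ends lying in the tray
- camera_head: bench camera: black cube with lens, on a fixed rod stand, looking down 30 degrees; keep off it. The origin is not in it but at its view point: in the air on the lens axis, 110 mm before the lens's front glass, in focus; the bar's centre belongs here. +x is the lens axis, from here to the lens (rising 30 degrees); y is level. Camera and lens are 45 mm across and end 218 mm behind
- beaker: glass beaker standing right of the tray, 52 mm across, 70 mm high; bystander
- drying_flask: clear flask with a black rubber neck, 68 mm across, 124 mm high, at the right; bystander
- wash_bottle: white squeeze bottle with a red spout, 60 mm across, 202 mm high, behind and right of the tray; bystander

How it is judged:
By the outcome, as a careful person would: the job done as asked, in the order asked, and still so for the second after the job is handed in, while the arm keeps its last pose, push and grip.
It also fails if it takes over 61 s, if anything falls off the work surface, if the arm or the gripper's body presses on something with over 40 N, if the wrist force passes 120 N, or if a joint passes its speed limit or range.

## Working session

There is one attempt and no reset: what is moved stays moved. The work goes in short steps, Python scripts to look and compute and a tool call to move; the robot and the scene stay as the last step left them, time stands still between calls to the robot, and variables do not carry over. Pictures are saved under pics/ and viewed, at most 10 in all, crops included, and the job is handed in when it is done.

Besides the shell and the picture viewer there is one more tool, called after "Emit:" as name(argument=value, ...) on one line, values as JSON. carry_out: Moves the arm, as the interface text tells. Its arguments: {"type":"object","properties":{"targets":{"type":"array","items":{"type":"array","items":{"type":"number"}}}},"required":["targets"]}

```bash
ls; mkdir -p pics
python3 - <<'E'
from plant import manip, optics
import cv2, numpy as np
o=manip.get_obs(); print(o['time_s'],o['tcp_pos'],o['orientation'],o['width'],manip.grip_depth)
for n in ("scene","top"):
    im=optics.snapshot(n); cv2.imwrite(f"pics/{n}0.png",im[:,:,::-1])
    c=optics.get_calibration(n); print(n,c)
E
```

```text
pics
0.0 [0.2825413  0.55656576 0.23002009] [-3.51823172e-04  2.32745046e-01  9.72537075e-01 -1.12125052e-03] 0.08512126072327948 -0.0187
scene {'camera_matrix': array([[412.32982983,   0.        , 281.07253916],
       [  0.        , 412.32982983, 206.91739029],
       [  0.        ,   0.        ,   1.        ]]), 'k1': -0.002668565496493473, 'world_to_cam': array([[ 0.79412714, -0.60774416,  0.00302024, -0.48190642],
       [-0.35373094, -0.46624279, -0.81085886,  0.25684404],
       [ 0.4942029 ,  0.64285667, -0.58523397,  1.28802499],
       [ 0.        ,  0.        ,  0.        ,  1.        ]])}
top {'camera_matrix': array([[518.38517951,   0.        , 283.0188108 ],
       [  0.        , 518.38517951, 218.70757723],
       [  0.        ,   0.        ,   1.        ]]), 'k1': -0.1769562791979404, 'world_to_cam': array([[ 2.11598974e-02, -9.99774149e-01,  1.97716776e-03,
        -1.03649748e-01],
       [-9.93399204e-01, -2.12478970e-02, -1.12723329e-01,
         5.67803581e-01],
       [ 1.12739881e-01,  4.21097197e-04, -9.93624447e-01,
         1.44264269e+00],
       [ 0.00000000e+00,  0.00000000e+00,  0.00000000e+00,
         1.00000000e+00]])}
```

View pics/scene0.png

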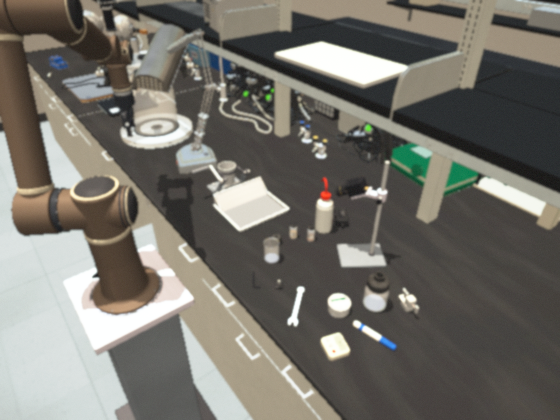

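View pics/top0.png

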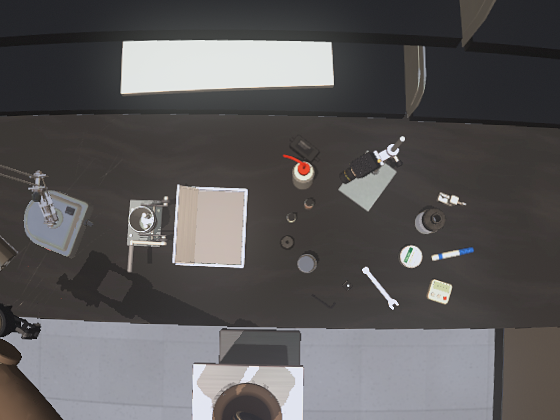

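The scene picture shows the stand with its pot at about (228,170), the tray at (250,205), and the camera on its rod at (355,187). In the top view, the pot is at (145,218), the handle grip at about (130,257), the tray spans (175-246, 186-267), and the camera is at (365,165). I'll enlarge both.

Run:
```python
import cv2
a=cv2.imread("pics/top0.png")[170:290,110:260]; b=cv2.imread("pics/top0.png")[125:215,280:415]; c=cv2.imread("pics/scene0.png")[150:280,200:400]
import numpy as np
A=cv2.resize(a,None,fx=5,fy=5,interpolation=cv2.INTER_CUBIC); cv2.imwrite("pics/a.png",A)
B=cv2.resize(b,None,fx=3,fy=3,interpolation=cv2.INTER_CUBIC);C=cv2.resize(c[:90,100:],None,fx=3,fy=3,interpolation=cv2.INTER_CUBIC)
D=np.zeros((270,710,3),np.uint8);D[:,:405]=B;D[:270,410:710]=C
cv2.imwrite("pics/b.png",D)
```

```text
(no output)
```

View pics/a.png

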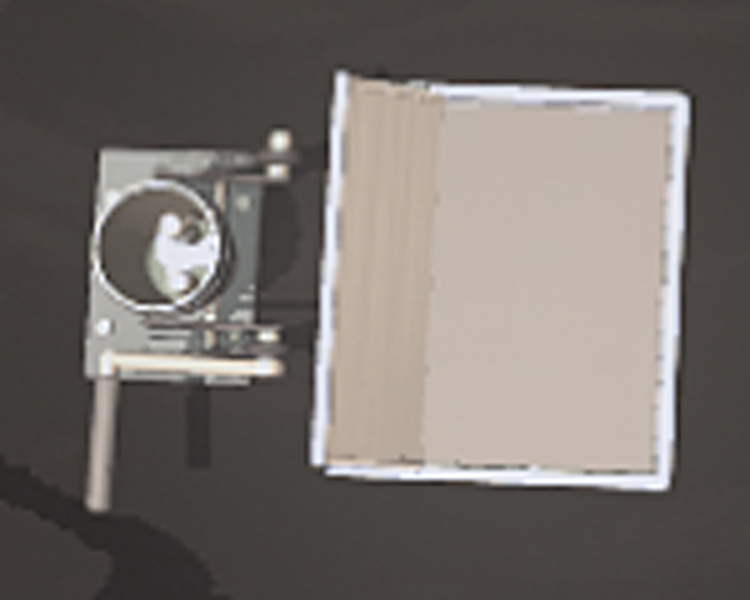

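View pics/b.png

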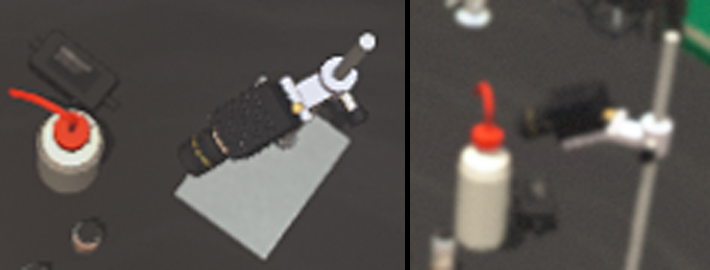

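The enlarged top crop shows the grip from px (131,244) to (129,271). The tray corners are at about (178,185), (248,189), (244,268) and (173,264). The second crop shows the lens front at about top px (343,177) and scene px (340,191), and the camera's back end at (377,157) and (365,183).

```bash
cat > h.py <<'E'
import numpy as np, cv2
from plant import manip, optics
def ray(n,px,c=None):
    c=c or optics.get_calibration(n); K=c['camera_matrix']; s=np.array([(px[0]-K[0,2])/K[0,0],(px[1]-K[1,2])/K[1,1]]); u=s.copy()
    for _ in range(20): u=s/(1+c['k1']*(u@u))
    M=c['world_to_cam']; R=M[:3,:3]
    d=R.T@np.array([*u,1]); return -R.T@M[:3,3], d/np.linalg.norm(d)
def onz(n,px,z,c=None):
    o,d=ray(n,px,c); return o+d*(z-o[2])/d[2]
def tri(a,b):
    (o1,d1),(o2,d2)=a,b
    t=np.linalg.lstsq(np.c_[d1,-d2],o2-o1,rcond=None)[0]
    p,q=o1+t[0]*d1,o2+t[1]*d2
    return (p+q)/2,np.linalg.norm(p-q)
def proj(n,p,c=None):
    c=c or optics.get_calibration(n); v=c['world_to_cam']@np.r_[p,1]; u=v[:2]/v[2]
    u=u*(1+c['k1']*(u@u)); K=c['camera_matrix']; return u*[K[0,0],K[1,1]]+K[:2,2]
E
python3 - <<'E'
from h import *
np.set_printoptions(precision=4,suppress=True)
g1,g2=onz('top',(131.4,243.6),.124),onz('top',(129.4,271.5),.124); print('grip',g1,g2,g1-g2,np.linalg.norm(g1-g2))
T=[(178.4,185),(247.6,189),(243.6,267.6),(173,263.6)]
Z=[.062,.015,.015,.062]
for p,z in zip(T,Z):print('tray',onz('top',p,z))
for p in [(131,200),(161.8,244),]: print('stand', onz('top',p,.006))
f=tri(ray('top',(343.3,177.3)),ray('scene',(340,191))); b=tri(ray('top',(377,157)),ray('scene',(365,183.3)))
print('lens',f,'back',b); d=b[0]-f[0]; print(np.linalg.norm(d),np.degrees(np.arcsin(d[2]/np.linalg.norm(d))),np.degrees(np.arctan2(d[1],d[0])))
E
```

```text
grip [0.4833 0.3153 0.124 ] [0.4082 0.3174 0.124 ] [ 0.0751 -0.0021  0.    ] 0.075133786762627
tray [0.6561 0.2065 0.062 ]
tray [0.6564 0.013  0.015 ]
tray [0.429 0.018 0.015]
tray [0.4341 0.2121 0.062 ]
stand [0.6188 0.3585 0.006 ]
stand [0.4913 0.2594 0.006 ]
lens (array([ 0.6562, -0.2411,  0.2315]), np.float64(0.004978531537632797)) back (array([ 0.6935, -0.313 ,  0.2842]), np.float64(0.005575119915037896))
0.09664176788458433 33.02296147831828 -62.59686211247379
```

Emit:
carry_out(targets=[[1,0,0,0,-0.047],[1,0,0,0,-0.047],[1,0,0,0,-0.047],[1,-0.047,-0.0675,0.0143,0],[1,-0.047,-0.0675,0.0143,0],[1,-0.047,-0.0675,0.0143,0],[1,-0.047,-0.0675,0.0143,0],[1,-0.047,-0.0675,0.0143,0],[1,-0.047,-0.0675,0.0143,0],[1,-0.047,-0.0675,0.0143,0],[1,0,0,0,0],[1,0,0,0,0]])

```text
time_s: 1.6
tcp_pos: [0.4408, 0.3169, 0.181]
orientation: [-0.0, 0.014, 1.0, 0.0]
force: [-0.5, 1.0, -0.4]
width: 0.0854
finger_force: 0.0
```

Run:
```python
from h import *
c=optics.get_calibration('wrist');im=optics.snapshot('wrist'); cv2.imwrite('pics/w1.png',im[:,:,::-1])
np.set_printoptions(precision=3,suppress=True); print(c)
for x in (.408,.4455,.483): print(proj('wrist',(x,.3164,.124),c))
```

```text
{'camera_matrix': array([[345.429,   0.   , 280.582],
       [  0.   , 345.429, 208.247],
       [  0.   ,   0.   ,   1.   ]]), 'k1': -0.0490484234286113, 'world_to_cam': array([[ 0.029,  1.   , -0.   , -0.329],
       [ 0.953, -0.027,  0.301, -0.435],
       [ 0.301, -0.009, -0.953,  0.203],
       [ 0.   ,  0.   ,  0.   ,  1.   ]])}
[279.303 178.5  ]
[281.093 237.104]
[282.7   289.694]
```

View pics/w1.png

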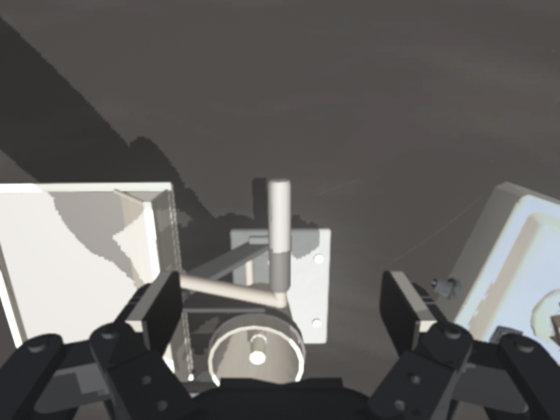

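The wrist picture shows the grip from (279,180) to (280,290), as predicted, centred between the fingers. I'll go down and close.

Emit:
carry_out(targets=[[1,0,0,0.05,0],[1,0,0,0.05,0],[1,0,0,0.05,0],[1,0,0,0,0],[-1,0,0,0,0],[-1,0,0,0,0],[-1,0,0,0,0],[-1,0,0,0,0],[-1,0,0,0,0],[-1,0,0,0,0]])

```text
time_s: 2.9
tcp_pos: [0.4415, 0.316, 0.1071]
orientation: [0.0, 0.013, 1.0, -0.001]
force: [-0.6, -3.6, 6.4]
width: 0.0121
finger_force: 58.7
```

Run:
```python
import numpy as np
p=np.radians(np.linspace(20,157.5,21)); y,z=.085*np.cos(p),.085*np.sin(p)
for r in np.c_[np.diff(y),-np.diff(z)]/.5: print("[-1, 0, %.4f, %.4f, 0],"%tuple(r),end=' ')
```

```text
[-1, 0, -0.0081, -0.0187, 0], [-1, 0, -0.0103, -0.0176, 0], [-1, 0, -0.0123, -0.0162, 0], [-1, 0, -0.0142, -0.0146, 0], [-1, 0, -0.0158, -0.0128, 0], [-1, 0, -0.0173, -0.0109, 0], [-1, 0, -0.0184, -0.0087, 0], [-1, 0, -0.0193, -0.0064, 0], [-1, 0, -0.0200, -0.0041, 0], [-1, 0, -0.0203, -0.0017, 0], [-1, 0, -0.0204, 0.0008, 0], [-1, 0, -0.0201, 0.0032, 0], [-1, 0, -0.0196, 0.0056, 0], [-1, 0, -0.0188, 0.0079, 0], [-1, 0, -0.0177, 0.0101, 0], [-1, 0, -0.0164, 0.0121, 0], [-1, 0, -0.0148, 0.0140, 0], [-1, 0, -0.0130, 0.0157, 0], [-1, 0, -0.0110, 0.0171, 0], [-1, 0, -0.0089, 0.0183, 0],
```

Emit:
carry_out(targets=[[-1,0,-0.0081,-0.0187,0],[-1,0,-0.0103,-0.0176,0],[-1,0,-0.0123,-0.0162,0],[-1,0,-0.0142,-0.0146,0],[-1,0,-0.0158,-0.0128,0],[-1,0,-0.0173,-0.0109,0],[-1,0,-0.0184,-0.0087,0],[-1,0,-0.0193,-0.0064,0],[-1,0,-0.02,-0.0041,0],[-1,0,-0.0203,-0.0017,0]])

```text
time_s: 4.15
tcp_pos: [0.4405, 0.2458, 0.1681]
orientation: [0.002, 0.015, 1.0, 0.008]
force: [-7.6, 12.9, 27.2]
width: 0.0113
finger_force: 62.1
```

Emit:
carry_out(targets=[[-1,0,0,0,0],[-1,0,0,0,0]])

```text
time_s: 4.4
tcp_pos: [0.4407, 0.2444, 0.1685]
orientation: [0.002, 0.014, 1.0, 0.006]
force: [-8.1, 9.1, 20.6]
width: 0.0122
finger_force: 61.1
```

Run:
```python
from h import *
A=np.zeros((600,800,3),np.uint8)
im=optics.snapshot('scene')[:,:,::-1]; A[:300,:400]=cv2.resize(im[120:240,160:320],(400,300))
im=optics.snapshot('top')[:,:,::-1]; A[:300,400:]=cv2.resize(im[170:290,100:260],(400,300))
im=optics.snapshot('wrist')[:,:,::-1]; A[300:,:400]=cv2.resize(im,(400,300))
cv2.imwrite('pics/m1.png',A); print(manip.get_obs())
```

```text
{'time_s': 4.55, 'joint_positions': array([ 0.41395954,  0.14294488,  1.97613734,  0.01109037,  1.01355993,
       -1.1340357 ]), 'joint_velocities': array([-0.00038021,  0.00190024,  0.00058528, -0.00088716,  0.00115537,
       -0.00061919]), 'joint_torque': array([ -6.29585221, -21.44494593, -18.14780474,  -3.13010082,
        -0.93359347,   0.29849452]), 'tcp_pos': array([0.4406561 , 0.24437616, 0.16845267]), 'orientation': array([0.00212895, 0.01431124, 0.99987644, 0.00614549]), 'force': array([-7.43987474,  9.10032926, 21.12609198]), 'ft_torque': array([1.88209377, 1.25172672, 0.29962481]), 'finger_force': 61.05423331260681, 'width': 0.011963380077255057}
```

View pics/m1.png

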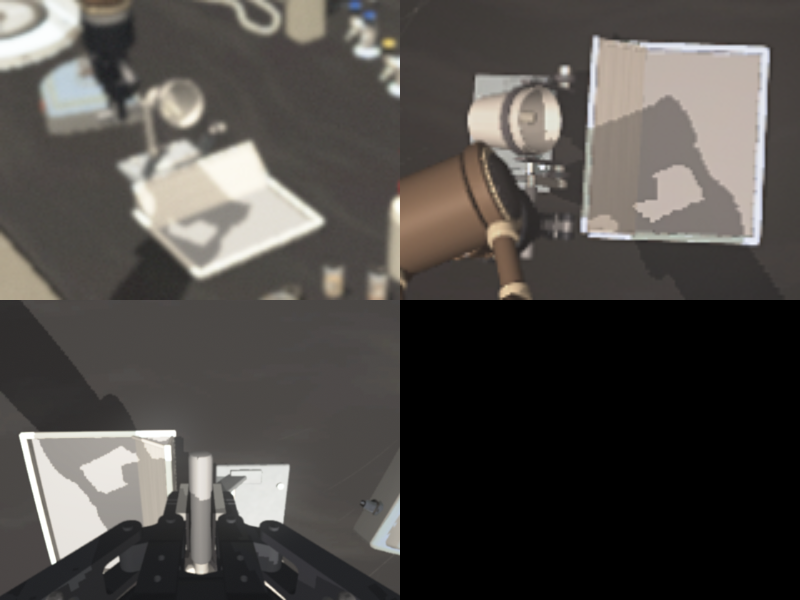

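The grip is well held (wrist view) and the pot is tipped about 65-70°, but the bar has rolled about 7 mm in the pads and is loading the arm. I'll loosen the grip, close it again, then continue.

Emit:
carry_out(targets=[[-0.4,0,0,0,0],[-0.4,0,0,0,0],[-0.4,0,0,0,0],[-1,0,0,0,0],[-1,0,0,0,0],[-1,0,0,0,0]])

```text
time_s: 5.3
tcp_pos: [0.4389, 0.2398, 0.1624]
orientation: [-0.0, 0.014, 1.0, 0.001]
force: [-2.2, 5.4, 2.9]
width: 0.012
finger_force: 58.4
```

Emit:
carry_out(targets=[[-1,0,-0.0204,0.0008,0],[-1,0,-0.0201,0.0032,0],[-1,0,-0.0196,0.0056,0],[-1,0,-0.0188,0.0079,0],[-1,0,-0.0177,0.0101,0],[-0.4,0,0,0,0],[-0.4,0,0,0,0],[-0.4,0,0,0,0],[-1,0,0,0,0],[-1,0,0,0,0],[-1,0,0,0,0]])

```text
time_s: 6.68
tcp_pos: [0.4375, 0.1906, 0.1481]
orientation: [-0.0, 0.013, 1.0, 0.0]
force: [0.2, 0.8, -0.3]
width: 0.012
finger_force: 58.4
```

Emit:
carry_out(targets=[[-1,0,-0.0164,0.0121,0],[-1,0,-0.0148,0.014,0],[-1,0,-0.013,0.0157,0],[-1,0,-0.011,0.0171,0],[-1,0,-0.0089,0.0183,0],[-1,0,-0.003,0.01,0],[-1,0,0,0,0],[-1,0,0,0,0],[-1,0,0,0,0],[-1,0,0,0,0]])

```text
time_s: 7.92
tcp_pos: [0.437, 0.1573, 0.1047]
orientation: [0.0, 0.013, 1.0, 0.0]
force: [1.1, 5.4, -1.6]
width: 0.0122
finger_force: 64.5
```

Run:
```python
from h import *
A=np.zeros((600,800,3),np.uint8)
im=optics.snapshot('scene')[:,:,::-1]; A[:300,:400]=cv2.resize(im[120:240,160:320],(400,300))
im=optics.snapshot('top')[:,:,::-1]; A[:300,400:]=cv2.resize(im[170:290,100:260],(400,300))
im=optics.snapshot('wrist')[:,:,::-1]; A[300:,:400]=cv2.resize(im,(400,300))
cv2.imwrite('pics/m2.png',A)
```

```text
(no output)
```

View pics/m2.png

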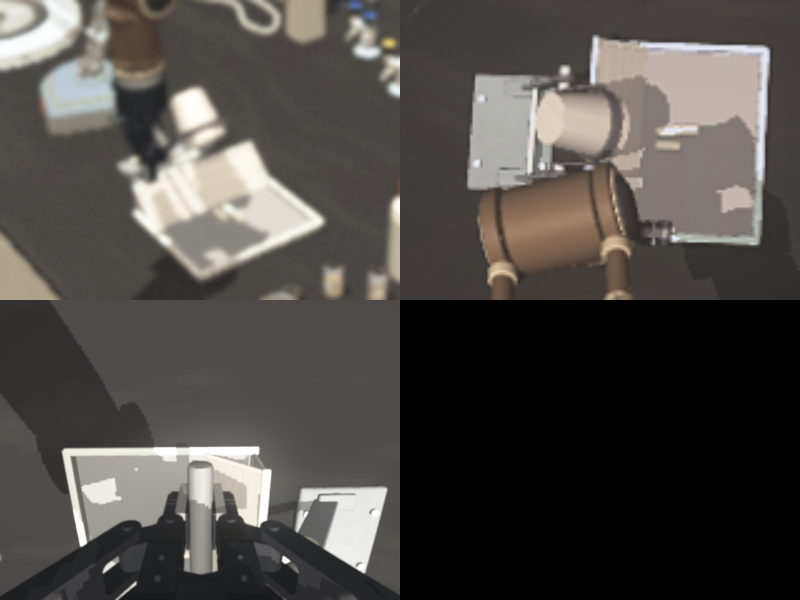

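Both bars now lie in the tray: the long one at about crop (680,130), which is full px (212,222), and the short one at (668,146), or px (207,228). I'll swing the pot back.

Emit:
carry_out(targets=[[-1,0,0.003,-0.01,0],[-1,0,0.0089,-0.0183,0],[-1,0,0.011,-0.0171,0],[-1,0,0.013,-0.0157,0],[-1,0,0.0148,-0.014,0],[-1,0,0.0164,-0.0121,0],[-0.4,0,0,0,0],[-0.4,0,0,0,0],[-0.4,0,0,0,0],[-1,0,0,0,0],[-1,0,0,0,0],[-1,0,0,0,0],[-1,0,0.0177,-0.0101,0],[-1,0,0.0188,-0.0079,0],[-1,0,0.0196,-0.0056,0],[-1,0,0.0201,-0.0032,0],[-1,0,0.0204,-0.0008,0]])

```text
time_s: 10.2
tcp_pos: [0.4386, 0.2366, 0.1631]
orientation: [-0.001, 0.013, 1.0, -0.003]
force: [-5.2, -7.3, 18.3]
width: 0.0116
finger_force: 61.3
```

Emit:
carry_out(targets=[[-0.4,0,0,0,0],[-0.4,0,0,0,0],[-0.4,0,0,0,0],[-1,0,0,0,0],[-1,0,0,0,0],[-1,0,0,0,0],[-1,0,0.0203,0.0017,0],[-1,0,0.02,0.0041,0],[-1,0,0.0193,0.0064,0],[-1,0,0.0184,0.0087,0],[-1,0,0.0173,0.0109,0],[-0.4,0,0,0,0],[-0.4,0,0,0,0],[-0.4,0,0,0,0],[-1,0,0,0,0],[-1,0,0,0,0],[-1,0,0,0,0]])

```text
time_s: 12.32
tcp_pos: [0.4404, 0.2864, 0.1465]
orientation: [0.0, 0.013, 1.0, 0.0]
force: [-0.6, -1.5, 3.0]
width: 0.0122
finger_force: 58.5
```

Emit:
carry_out(targets=[[-1,0,0.0158,0.0128,0],[-1,0,0.0142,0.0146,0],[-1,0,0.0123,0.0162,0],[-1,0,0.0103,0.0176,0],[-1,0,0.0081,0.0187,0],[-1,0,0.004,0.012,0],[-1,0,0,0,0],[-1,0,0,0,0]])

```text
time_s: 13.32
tcp_pos: [0.4411, 0.316, 0.1046]
orientation: [-0.001, 0.012, 1.0, -0.004]
force: [-9.3, -16.6, 33.3]
width: 0.0118
finger_force: 64.7
```

Emit:
carry_out(targets=[[-0.4,0,0,0,0],[-0.4,0,0,0,0],[-0.4,0,0,-0.012,0],[-1,0,0,0,0],[-1,0,0,0,0],[-1,0,0,0,0],[-1,0,0,0.012,0],[-1,0,0,0,0],[-0.4,0,0,0,0],[-0.4,0,0,-0.012,0],[1,0,0,0,0],[1,0,0,0,0],[1,0,0,0,0],[1,0,0,0,0],[1,0,0,-0.1,0],[1,0,0,-0.1,0],[1,0,0,-0.1,0]])

```text
time_s: 15.45
tcp_pos: [0.4409, 0.3186, 0.2575]
orientation: [-0.0, 0.013, 1.0, -0.0]
force: [1.5, 0.7, 0.0]
width: 0.0855
finger_force: 0.0
```

Emit:
carry_out(targets=[[1,0,-0.07,0,0],[1,0,-0.08,0,0],[1,0,-0.08,0,0],[1,0,-0.08,0,0],[1,0,-0.07,0,0],[1,0,0,0,0]])

```text
time_s: 16.2
tcp_pos: [0.4358, 0.1271, 0.2561]
orientation: [-0.0, 0.015, 1.0, -0.0]
force: [0.1, 0.2, 0.9]
width: 0.0849
finger_force: 0.0
```

Run:
```python
from h import *
np.set_printoptions(precision=4,suppress=True)
A=np.zeros((600,800,3),np.uint8)
t=optics.snapshot('top'); cv2.imwrite('pics/t3.png',t[:,:,::-1]); A[:300,:400]=cv2.resize(t[170:290,100:260,::-1],(400,300))
c=optics.get_calibration('wrist'); w=optics.snapshot('wrist'); cv2.imwrite('pics/w3.png',w[:,:,::-1]); np.save('w3.npy',c['world_to_cam'])
A[:300,400:]=cv2.resize(cv2.imread('pics/top0.png')[170:290,100:260],(400,300))
A[300:,:400]=cv2.resize(w[:,:,::-1],(400,300))
p=proj('wrist',onz('top',(212,222),.013),c); print(p,onz('top',(212,222),.013))
x,y=[int(v) for v in p]; x=max(x-100,0);y=max(min(y-75,270),0)
A[300:,400:]=cv2.resize(w[y:y+150,x:x+200,::-1],(400,300)); print(x,y)
cv2.imwrite('pics/m3.png',A)
```

```text
[272.1311 267.6097] [0.5581 0.1134 0.013 ]
172 192
```

View pics/m3.png

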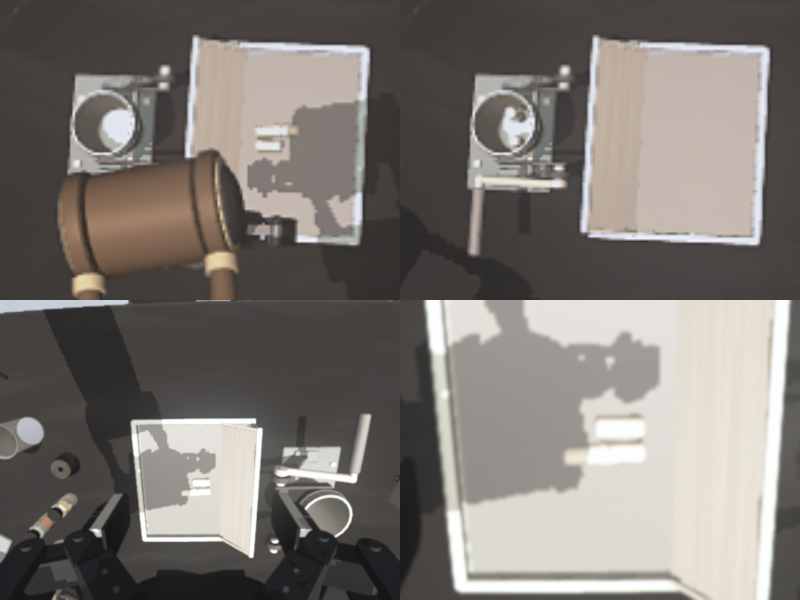

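Run:
```python
from h import *
np.set_printoptions(precision=4,suppress=True)
c=optics.get_calibration('wrist'); c=dict(c,world_to_cam=np.load('w3.npy'))
for n,a,b in(('long',(254.5,270),(294.5,268.5)),('short',(271,255),(293.5,256))):
    p,q=onz('wrist',a,.013,c),onz('wrist',b,.013,c); print(n,p,q,np.linalg.norm(p-q))
for n,a,b in(('long',(255,131),(297,130)),('short',(256,145),(282,146))):
    f=lambda v:(100+v[0]/2.5,170+v[1]/2.5)
    p,q=onz('top',f(a),.016,),onz('top',f(b),.016); print(n,p,q,np.linalg.norm(p-q))
# pixel-level masks in the wrist picture
w=cv2.imread('pics/w3.png'); r=w[245:280,250:300].min(2); print(r[5:32:1,:].astype(int)[:, ::2])
```

```text
long [0.5608 0.0913 0.013 ] [0.5602 0.1412 0.013 ] 0.04995101497566769
short [0.5408 0.1127 0.013 ] [0.543  0.1403 0.013 ] 0.027708129851720557
long [0.556 0.142 0.016] [0.5582 0.0933 0.016 ] 0.048772920320866234
short [0.5398 0.1402 0.016 ] [0.5393 0.11   0.016 ] 0.03021913399374827
[[143 143 145 144 143 144 146 198 215 213 180 171 172 171 169 169 169 167
  164 155 155 173 206 215 215]
 [143 142 143 144 143 143 145 197 215 208 180 191 193 192 192 191 191 190
  191 191 191 192 206 215 216]
 [143 142 143 144 143 144 145 197 215 205 204 233 233 233 233 232 232 231
  231 230 231 226 214 215 216]
 [142 142 143 144 143 144 145 197 215 206 228 250 250 250 251 250 250 249
  249 249 248 245 222 216 216]
 [142 143 143 144 143 144 145 197 215 208 239 253 253 253 253 253 253 253
  253 253 253 252 227 215 215]
 [143 143 143 144 144 144 146 196 215 210 244 253 253 253 253 253 253 253
  253 253 253 253 232 216 216]
 [142 142 143 144 144 144 146 193 214 211 247 253 253 253 253 253 253 253
  253 253 253 253 234 216 216]
 [143 143 143 143 143 143 145 178 208 212 247 253 253 253 253 253 253 253
  253 
[... 1320 characters left out ...]
49 253 253 252 253 253 253 253 253 253
  253 253 253 253 237 215 214]
 [141 143 180 218 219 219 219 220 251 253 253 252 253 253 253 253 253 253
  253 253 253 251 229 215 215]
 [142 143 176 209 211 211 210 212 250 253 252 252 253 252 252 250 247 245
  246 248 248 240 220 214 214]
 [142 142 164 192 194 196 197 202 237 244 240 245 248 243 239 232 223 219
  222 228 228 223 215 214 214]
 [142 142 152 166 169 172 181 200 221 223 216 225 230 226 222 218 212 208
  210 215 216 216 214 214 214]
 [141 142 143 144 144 148 168 207 213 212 207 214 218 217 214 213 214 213
  213 213 214 214 214 214 214]
 [142 142 141 140 140 140 163 211 213 213 213 214 213 213 214 214 214 213
  214 214 214 215 214 214 214]]
```

The pot is back upright (its outline matches the start). In the wrist picture the long bar runs from px (254.5,270) to (294.5,268.5), which is 50 mm long, centred at (0.559, 0.117). The short bar lies 19 mm towards the robot, at (0.541, 0.126). I'll grip the long bar by its free end at y≈0.095, clear of the short one.

Emit:
carry_out(targets=[[1,0,0,0,0.0546],[1,0,0,0,0.0546],[1,0,0,0,0.0546],[1,0,0,0,0.0546],[1,0,0,0,0.0546],[1,0,0,0,0.0546],[1,0,0,0,0.0546],[1,0,0,0,0.0546],[1,0,0,0,0.0546],[1,-0.016,0.0615,0.078,0],[1,-0.016,0.0615,0.078,0],[1,-0.016,0.0615,0.078,0],[1,-0.016,0.0615,0.078,0],[1,0,0,0,0],[1,0,0,0,0]])

```text
time_s: 18.18
tcp_pos: [0.5588, 0.0979, 0.1003]
orientation: [-0.0, 0.707, 0.708, -0.0]
force: [-0.7, 0.4, 0.4]
width: 0.0856
finger_force: 0.0
```

Emit:
carry_out(targets=[[1,-0.006,0,0.06,0],[1,0,0,0.06,0],[1,0,0,0.06,0],[1,0,0,0,0],[-1,0,0,0,0],[-1,0,0,0,0],[-1,0,0,0,0],[-1,0,0,0,0],[-1,0,0,0,0],[-1,0,0,0,0]])

```text
time_s: 19.42
tcp_pos: [0.5596, 0.0938, 0.011]
orientation: [0.0, 0.707, 0.707, 0.0]
force: [-1.6, -0.4, 5.2]
width: 0.0095
finger_force: 58.6
```

```bash
cat > view.py <<'E'
from h import *
import sys
o=manip.get_obs(); c=optics.get_calibration('wrist'); w=optics.snapshot('wrist'); n=sys.argv[1]
cv2.imwrite(f'pics/{n}.png',w[:,:,::-1]); np.savez(n,M=c['world_to_cam'],p=o['tcp_pos'],q=o['orientation'])
np.set_printoptions(precision=4,suppress=True); print(o['time_s'],o['tcp_pos'],o['width'],o['force'])
h=cv2.inRange(w,(225,225,225),(255,255,255))
k,l,s,ce=cv2.connectedComponentsWithStats(h)
for a,b in zip(s[1:],ce[1:]):
    if a[4]>60: print(a,b)
E
python3 view.py w4
```

```text
19.425 [0.5596 0.0938 0.011 ] 0.009487877152702886 [-1.5991 -0.4364  5.2192]
```

Emit:
carry_out(targets=[[-1,0,0,-0.04,0],[-1,0,0,-0.06,0],[-1,0,0,-0.06,0],[-1,0.04,-0.055,0,0],[-1,0.04,-0.055,0,0],[-1,0.04,-0.055,0,0],[-1,0.041,-0.055,0,0],[-1,0,0,0,0],[-1,0,0,0,0]])

```text
time_s: 20.6
tcp_pos: [0.4501, 0.1744, 0.091]
orientation: [0.001, 0.707, 0.707, 0.001]
force: [-0.5, -0.6, -0.5]
width: 0.0099
finger_force: 58.8
```

```bash
python3 view.py w5
python3 - <<'E'
import cv2
cv2.imwrite('pics/w5c.png',cv2.resize(cv2.imread('pics/w5.png')[170:420,140:420],None,fx=2,fy=2))
E
```

```text
20.6 [0.4501 0.1744 0.091 ] 0.009931556581580663 [-0.525  -0.6154 -0.4993]
[ 374    0   43  160 2269] [393.4469  83.1816]
[ 502    0   58   76 1048] [523.5706  30.5992]
[424 137   8  18 123] [427.561  145.3821]
[255 160  11  17 132] [258.5909 166.9167]
[255 178   8  56 295] [257.4881 205.0847]
[ 267  178   25   91 1792] [278.6635 222.5324]
[ 304  179  256   17 2955] [430.019  187.2362]
[521 268  39 124 871] [542.2423 333.0425]
```

View pics/w5c.png

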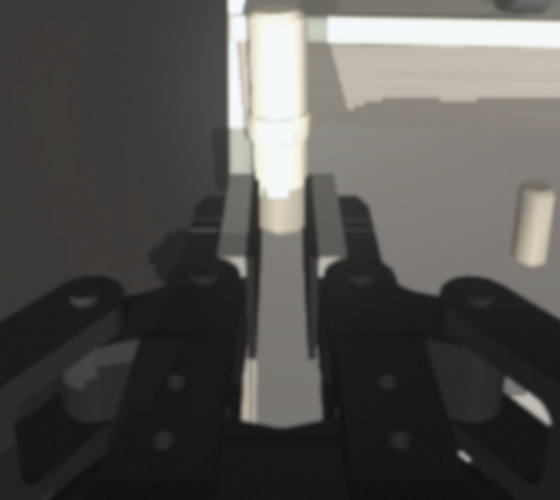

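The wrist crop shows the bar held level between the fingers: tip at full px (278,176), ring at (280,233), near end at about (281,286). The short bar is still in the tray. Next I'll check the geometry and press the protruding end on the apron's top edge to tilt the bar.

```bash
cat > tilt.py <<'E'
from h import *
from scipy.spatial.transform import Rotation as R
def rays(n,rows):
    d=np.load(n+'.npz'); c=dict(optics.get_calibration('wrist'),world_to_cam=d['M'])
    q=d['q']; r=R.from_quat([q[1],q[2],q[3],q[0]]).inv(); out=[]
    for p in rows:
        o,v=ray('wrist',p,c); o=r.apply(o-d['p']); v=r.apply(v); out.append((o[[0,2]],v[[0,2]]))
    return out   # tool x,z plane
def hit(rv,P,th):  # distance along line from P, direction th (up = -z)
    o,v=rv; e=np.array([np.cos(th),-np.sin(th)])
    return np.linalg.solve(np.c_[e,-v],o-P)[0]
E
python3 - <<'E'
from tilt import *
rs=rays('w5',[(278.5,176),(280,233.5),(281,286)])
for h in (.001,.003,.005,.007): print(h,[round(hit(r,np.array([0,-h]),0)*1e3,1) for r in rs])
E
```

```text
0.001 [np.float64(45.9), np.float64(19.9), np.float64(-6.6)]
0.003 [np.float64(46.3), np.float64(20.7), np.float64(-5.4)]
0.005 [np.float64(46.8), np.float64(21.5), np.float64(-4.3)]
0.007 [np.float64(47.2), np.float64(22.3), np.float64(-3.1)]
```

Emit:
carry_out(targets=[[-1,0,0,0.03,0],[-1,0,0,0.02,0],[-1,0,0,0.01,0],[-1,0,0,0.01,0],[-1,0,0,0.01,0],[-1,0,0,0,0],[-1,0,0,0,0]])

```text
time_s: 21.52
tcp_pos: [0.4492, 0.1736, 0.0501]
orientation: [-0.0, 0.707, 0.707, -0.001]
force: [-1.3, -3.4, 6.9]
width: 0.0098
finger_force: 62.0
```

Emit:
carry_out(targets=[[-1,0,0,0.006,0],[-1,0,0,0,0],[-1,0,0,-0.06,0],[-1,0,0,-0.06,0],[-1,-0.06,0,0,0],[-1,0,0,0,0]])

```text
time_s: 22.28
tcp_pos: [0.4486, 0.143, 0.1065]
orientation: [-0.0, 0.708, 0.706, -0.001]
force: [0.3, 0.9, -0.1]
width: 0.0097
finger_force: 60.6
```

```bash
python3 view.py w6
python3 - <<'E'
import cv2,numpy as np
g=cv2.imread('pics/w6.png').min(2).astype(int)
print([(r,g[r,278:284].mean().round()) for r in range(110,300,3)])
for r in range(150,290,8): print(r,g[r,255:310:3])
E
```

```text
22.275 [0.4486 0.143  0.1065] 0.009721331672093474 [ 0.3438  0.8863 -0.1119]
[ 372    0   24   78 1307] [383.7253  40.2923]
[420  53   9  20 154] [423.8766  62.6494]
[ 257  108  303  164 5701] [361.0989 153.6481]
[ 456  212  104  144 1507] [526.7319 305.7545]
[(110, np.float64(78.0)), (113, np.float64(247.0)), (116, np.float64(250.0)), (119, np.float64(250.0)), (122, np.float64(250.0)), (125, np.float64(226.0)), (128, np.float64(182.0)), (131, np.float64(180.0)), (134, np.float64(183.0)), (137, np.float64(183.0)), (140, np.float64(183.0)), (143, np.float64(183.0)), (146, np.float64(181.0)), (149, np.float64(184.0)), (152, np.float64(183.0)), (155, np.float64(180.0)), (158, np.float64(183.0)), (161, np.float64(182.0)), (164, np.float64(180.0)), (167, np.float64(183.0)), (170, np.float64(180.0)), (173, np.float64(180.0)), (176, np.float64(178.0)), (179, np.float64(179.0)), (182, np.float64(182.0)), (185, np.float64(210.0)), (188, np.float64(209.0)), (191, np.float64(217.0)), (194, np.float64(222.0)), (197, np.float64(222.0)), (200, np.float64(222.0)), (203, np.float64(222.0)), (206, np
[... 1617 characters left out ...]
38 235 211 164 138 139 139 139
 139]
230 [ 59 227 238 167 202 223 237 242 241 240 238 233 208 159 137 139 138 139
 138]
238 [ 59 162 195 188 200 223 237 243 242 240 238 232 202 153 142 138 138 137
 138]
246 [ 55 161 195 178 220 224 236 243 242 240 237 229 220 208 133 136 136 136
 137]
254 [ 52 158 194 190 205 231 240 246 245 244 242 230 207 147 136 136 135 136
 135]
262 [105 108 109 106 149 224 234 242 243 240 233 224 173  90  94  96  96  98
 133]
270 [107 108 108  99  46 145 204 236 240 234 184 163 134  49  86  95  95  96
  67]
278 [107 107 107  79  43 124 156 169 174 171 166 161 116  45  71  94  94  93
  88]
286 [ 92  93  93  56  39  83 129 135 146 139 133 130  85  42  53  92  93  93
  92]
```

```bash
cat > fit.py <<'E'
from tilt import *
from scipy.optimize import least_squares
def fit(n,far,ring,near):
    rs=rays(n,[(280,far),(280,ring),(281,near)])
    def f(u):
        th,s,h=u; e=np.array([np.cos(th),-np.sin(th)]); nn=np.array([-np.sin(th),-np.cos(th)])
        C=np.array([.004,-.0025-h])+e*s; r=[]
        for (o,v),t in zip(rs,(.025,0,-.025)):
            w=C+e*t+nn*.006-o; v=v/np.linalg.norm(v); r.append((w[0]*v[1]-w[1]*v[0])*1e3)
        return r+[h*1e3/2]
    u=least_squares(f,[.4,.019,0]).x; th,s,h=u
    C=np.array([.004,-.0025-h])+np.array([np.cos(th),-np.sin(th)])*s
    print('tilt',np.degrees(th),'s',s,'h',h,'centre tool x,z',C,'res',np.round(f(u),2))
E
python3 - <<'E'
import cv2
from fit import fit
g=cv2.imread('pics/w6.png').min(2).astype(int); g5=cv2.imread('pics/w5.png').min(2).astype(int)
print(g[238:264,294],g[238:264,296]); print(g5[220:246,294],g5[220:246,265])
print('far',g[200:222,280])
fit('w5',176,233.5,286)
for a in (208,211,214): fit('w6',a,250,286.5)
E
```

```text
[153 153 155 165 182 201 214 214 208 201 193 185 179 173 165 157 147 141
 137 134 133 130 124 111  90  69] [146 154 166 175 177 173 163 155 148 143 141 139 139 137 135 132 132 129
 121 107 101  98  94  89  85  81]
[133 132 130 128 132 137 142 153 161 163 162 161 159 158 155 153 152 148
 142 135 132 131 131 131 131 131] [168 167 166 164 159 154 153 160 171 180 184 188 189 192 195 195 191 188
 184 175 164 157 154 154 155 158]
far [222 222 222 222 222 222 222 224 236 248 249 250 250 250 250 249 243 240
 240 240 240 240]
tilt 0.6468348180388331 s 0.01881617391872506 h -7.143558344907289e-05 centre tool x,z [ 0.02281497 -0.00264098] res [ 0.13 -0.16  0.03 -0.04]
tilt 26.650344006347083 s 0.018835883501113596 h -7.892454151853806e-05 centre tool x,z [ 0.02083477 -0.01086981] res [ 0.33 -0.6   0.26 -0.04]
tilt 28.272197624491067 s 0.019052831414877524 h -9.346762330290475e-05 centre tool x,z [ 0.02077997 -0.01143111] res [ 0.54 -0.99  0.44 -0.05]
tilt 29.87525769754049 s 0.019321201937311436 h -7.848172278064466e-05 centre tool x,z [ 0.02075364 -0.01204567] res [ 0.74 -1.37  0.62 -0.04]
```

Run:
```python
from h import *
from fit import fit
from scipy.optimize import least_squares
np.set_printoptions(precision=4,suppress=True)
fit('w6',208.5,252.5,286.5); fit('w6',210.5,252.5,287)
def pr(n,p): return proj(n,p)
obs=[('top',0,(343.3,177.3)),('scene',0,(340,191)),('top',.108,(377,157)),('scene',.108,(365,183.3))]
def f(u,full=0):
    F=u[:3]; a=u[3]; e=np.array([np.cos(np.pi/6)*np.cos(a),np.cos(np.pi/6)*np.sin(a),.5]); r=[]
    for n,L,px in obs:
        d=pr(n,F+e*(L if L==0 else u[4]))-px; r+=list(d)
    return np.array(r)
s=least_squares(f,[.656,-.241,.23,-1.09,.1]); u=s.x; print('F',u[:3],'az',np.degrees(u[3]),'L',u[4],'res',s.fun)
e=np.array([np.cos(np.pi/6)*np.cos(u[3]),np.cos(np.pi/6)*np.sin(u[3]),.5]); print('focus',u[:3]-.11*e)
# wash bottle: red
R=[]
for n,box in(('top',(270,150,325,195)),('scene',(315,170,340,210))):
    im=cv2.imread(f'pics/{n}0.png').astype(int)[box[1]:box[3],box[0]:box[2]]
    m=((im[:,:,2]-im[:,:,1]>80)).astype(np.uint8); ys,xs=np.nonzero(m); print(n,xs.min()+box[0],xs.max()+box[0],ys.min()+box[1],ys.max()+box[1],np.median(xs)+box[0],np.median(ys)+box[1])
print('cap',tri(ray('top',(303.8,168.7)),ray('scene',(326,196))), 'spout tip', onz('top',(283.5,156),.2), onz('scene',(325.5,178),.2))
print('base', onz('scene',(324,231),.0))
```

```text
tilt 26.954057704807383 s 0.01841018960134399 h 7.982607003457669e-07 centre tool x,z [ 0.0204 -0.0108] res [-0.  0. -0.  0.]
tilt 27.551967530085832 s 0.01815697076205949 h -4.615178366270377e-05 centre tool x,z [ 0.0201 -0.0109] res [ 0.18 -0.32  0.14 -0.02]
F [ 0.6548 -0.2407  0.234 ] az -61.20637348014221 L 0.09606050270408556 res [ 0.5832 -0.4232 -1.1121 -0.4239 -0.7009  0.5288  1.2679  0.3294]
focus [ 0.609  -0.1572  0.179 ]
top 283 309 155 174 301.0 166.0
scene 320 330 177 199 325.0 193.0
cap (array([ 0.6932, -0.1448,  0.1448]), np.float64(0.002530962313728508)) spout tip [ 0.7125 -0.0894  0.2   ] [ 0.7112 -0.119   0.2   ]
base [ 0.6846 -0.1594  0.    ]
```

Emit:
carry_out(targets=[[-1,0.06,0,0,0],[-1,0,0,0.04,0],[-1,0,0,0.04,0],[-1,0,0,0.02,0],[-1,0,0,0.015,0],[-1,0,0,0.01,0],[-1,0,0,0,0],[-1,0,0,-0.06,0],[-1,0,0,-0.1,0],[-1,0,0,-0.1,0],[-1,0,0,-0.1,0],[-1,0,0,0,0],[-1,0,0,0,0]])

```text
time_s: 23.95
tcp_pos: [0.4487, 0.1742, 0.2245]
orientation: [-0.0, 0.707, 0.707, -0.0]
force: [0.1, -0.6, -2.1]
width: 0.0097
finger_force: 60.7
```

```bash
python3 view.py w7
python3 - <<'E'
import cv2
g=cv2.imread('pics/w7.png').min(2).astype(int)
print('col280 from 170',list(g[170:300,280])); print('294',g[235:265,294],g[235:265,296])
E
```

```text
23.95 [0.4487 0.1742 0.2245] 0.009683582008470432 [ 0.084  -0.5697 -2.0743]
[ 330    0   21  130 1026] [339.6306  65.2632]
[ 383    0  104   89 2275] [414.9851  49.204 ]
[ 265  137  249   63 2032] [372.7923 153.0349]
[   0  188   30   63 1422] [ 11.5675 220.9114]
[ 361  190  118  119 1088] [442.898  269.7941]
[264 208  30  64 979] [279.6118 236.9091]
[  0 393  30   9 166] [ 12.3313 397.506 ]
col280 from 170 [np.int64(173), np.int64(174), np.int64(174), np.int64(173), np.int64(172), np.int64(172), np.int64(173), np.int64(172), np.int64(171), np.int64(172), np.int64(172), np.int64(172), np.int64(171), np.int64(171), np.int64(173), np.int64(178), np.int64(190), np.int64(199), np.int64(202), np.int64(202), np.int64(202), np.int64(202), np.int64(202), np.int64(201), np.int64(200), np.int64(207), np.int64(219), np.int64(223), np.int64(223), np.int64(223), np.int64(223), np.int64(223), np.int64(223), np.int64(223), np.int64(223), np.int64(224), np.int64(224), np.int64(223), np.int64(224), np.int64(223), np.int64(224), np.int64(224), np.int64(223), np.int64(224), np.int64(229), np.int64(243)
[... 808 characters left out ...]
4), np.int64(219), np.int64(218), np.int64(203), np.int64(177), np.int64(165), np.int64(163), np.int64(164), np.int64(162), np.int64(162), np.int64(162), np.int64(162), np.int64(162), np.int64(163), np.int64(162), np.int64(157), np.int64(145), np.int64(131), np.int64(125), np.int64(124), np.int64(124), np.int64(124), np.int64(124), np.int64(124), np.int64(123), np.int64(124), np.int64(119), np.int64(110), np.int64(97), np.int64(90), np.int64(90)]
294 [158 156 156 155 154 153 152 152 152 161 179 199 214 218 213 202 191 182
 174 167 159 149 138 133 130 128 123 110  90  68] [133 132 132 133 135 137 139 145 159 176 184 179 168 157 148 145 150 163
 173 178 174 155 127 111 104  98  92  87  80  75]
```

Emit:
carry_out(targets=[[-1,-0.08,0.0228,-0.0225,0],[-1,-0.08,0.0228,-0.0225,0],[-1,-0.08,0.0228,-0.0225,0],[-1,-0.08,0.0228,-0.0225,0],[-1,-0.08,0.0228,-0.0225,0],[-1,-0.08,0.0228,-0.0225,0],[-1,-0.08,0.0228,-0.0225,0],[-1,-0.1,0.0228,-0.0225,0],[-1,0,0,0,0],[-1,0,0,0,0]])

```text
time_s: 25.25
tcp_pos: [0.5392, -0.1552, 0.3123]
orientation: [-0.002, 0.707, 0.707, -0.001]
force: [0.3, 0.6, -0.4]
width: 0.0099
finger_force: 60.7
```

```bash
python3 view.py w8|head -1
```

```text
25.25 [ 0.5392 -0.1552  0.3123] 0.009854958043177613 [ 0.2526  0.6256 -0.3945]
```

Emit:
carry_out(targets=[[-1,-0.1,0,0,0],[-1,-0.1,0,0,0],[-1,0,0,0,0],[-1,0,0,0,0]])

```text
time_s: 25.8
tcp_pos: [0.5399, -0.2541, 0.3138]
orientation: [-0.001, 0.707, 0.707, 0.0]
force: [0.2, -0.2, -0.6]
width: 0.0098
finger_force: 60.7
```

```bash
python3 view.py w9|head -1
python3 - <<'E'
from h import *
for n in('w8','w9'):
    c=dict(optics.get_calibration('wrist'),world_to_cam=np.load(n+'.npz')['M'])
    print(n,proj('wrist',(.655,-.241,.234),c),proj('wrist',(.70,-.32,.288),c))
E
```

```text
25.8 [ 0.5399 -0.2541  0.3138] 0.009757860485664705 [ 0.1534 -0.2241 -0.6281]
w8 [433.28042806 323.27084379] [508.29969665 461.12144768]
w9 [450.68304101 198.41958654] [541.52683253 346.21758671]
```

Run:
```python
from tilt import *
from fit import fit
fit('w7',214.5,255,285.5); fit('w7',218,255,285.5)
# axis end point: face centre ray, line from pivot (4,-2.5 mm), distance to end ~ 43.6 mm
for n,row in(('w6',200),('w7',205)):
    r=rays(n,[(280,row)])[0]
    for th in range(22,40,2): print(n,th,round(hit(r,np.array([.004,-.0025]),np.radians(th))*1e3,1),end='; ')
    print()
a=cv2.imread('pics/w9.png')[130:380,370:560]; b=cv2.imread('pics/w8.png')[250:420,370:560]
A=np.zeros((600,800,3),np.uint8); A[:500,:380]=cv2.resize(a,None,fx=2,fy=2,interpolation=cv2.INTER_CUBIC);A[:340,400:780]=cv2.resize(b,None,fx=2,fy=2,interpolation=cv2.INTER_CUBIC)
A=np.clip(A.astype(float)*1.8,0,255).astype(np.uint8); cv2.imwrite('pics/m9.png',A)
```

```text
tilt 30.893924398370263 s 0.018962675840517317 h 5.738373884589084e-06 centre tool x,z [ 0.02027224 -0.01224213] res [-0.02  0.04 -0.02  0.  ]
tilt 32.586953321133194 s 0.019162240234832102 h -4.813944739829988e-05 centre tool x,z [ 0.02014563 -0.01277224] res [ 0.21 -0.4   0.18 -0.02]
w6 22 38.9; w6 24 40.0; w6 26 41.3; w6 28 42.6; w6 30 44.2; w6 32 45.9; w6 34 47.8; w6 36 49.9; w6 38 52.3; 
w7 22 36.4; w7 24 37.5; w7 26 38.7; w7 28 40.1; w7 30 41.5; w7 32 43.2; w7 34 45.0; w7 36 47.1; w7 38 49.4;
```

View pics/m9.png

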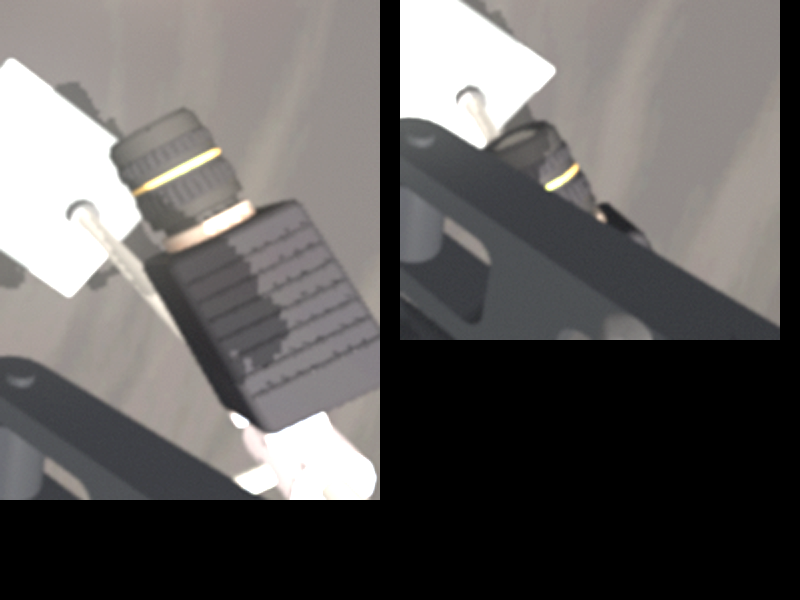

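The composite shows the camera in the two wrist views. The lens front centre is at w9 px (447.5,199) and w8 px (431.5,320), and the lens mount at w9 px (475,244). That is within about 3 px of prediction, so I'll refine the fit with these points.

Run:
```python
from h import *
from scipy.optimize import least_squares
np.set_printoptions(precision=4,suppress=True)
C={n:optics.get_calibration(n) for n in('top','scene')}
for n in('w8','w9'): C[n]=dict(optics.get_calibration('wrist'),world_to_cam=np.load(n+'.npz')['M'])
obs=[('top',0,(343.3,177.3),1),('scene',0,(340,191),1),('top',4,(377,157),2),('scene',4,(365,183.3),2),('w9',0,(447.5,199),1.5),('w8',0,(431.5,320),1.5),('w9',5,(475,244),1.5)]
def f(u):
    e=np.array([np.cos(np.pi/6)*np.cos(u[3]),np.cos(np.pi/6)*np.sin(u[3]),.5])
    return np.concatenate([(proj('',u[:3]+e*(u[k] if k else 0),C[n])-px)/s for n,k,px,s in obs])
s=least_squares(f,[.656,-.241,.23,-1.07,.1,.05]); u=s.x; print(u[:3],np.degrees(u[3]),u[4:],s.fun.reshape(-1,2))
e=np.array([np.cos(np.pi/6)*np.cos(u[3]),np.cos(np.pi/6)*np.sin(u[3]),.5]); fo=u[:3]-.11*e; print('focus',fo)
h=np.array([np.cos(u[3]),np.sin(u[3]),0]); t=fo-h*.0202; t[2]=fo[2]-.0123; print('TCP target',t,'yaw turn (deg)',90-np.degrees(u[3]))
```

```text
[ 0.655  -0.2417  0.2301] -61.4540572962387 [0.0963 0.0353] [[ 0.829  -0.1767]
 [-0.9457  0.7107]
 [-0.1891  0.4567]
 [ 0.7304  0.7796]
 [ 0.295  -0.7191]
 [-0.2527  0.696 ]
 [ 0.2197 -0.13  ]]
focus [ 0.6095 -0.1581  0.1751]
TCP target [ 0.5998 -0.1403  0.1628] yaw turn (deg) 151.45405729623872
```

Emit:
carry_out(targets=[[-1,0.076,0.04,0,0],[-1,0.076,0.04,0,0],[-1,0.076,0.04,0,0],[-1,0,0,0,0.0561],[-1,0,0,0,0.0561],[-1,0,0,0,0.0561],[-1,0,0,0,0.0561],[-1,0,0,0,0.0561],[-1,0,0,0,0.0561],[-1,0,0,0,0.0561],[-1,0,0,0,0.0561],[-1,0,0,0,0.0561],[-1,0,0,0,0.0561],[-1,0,0,0,0.0561],[-1,0,0,0,0.0561],[-1,0,0,0,0.0561],[-1,0,0,0,0.0561],[-1,0,0,0,0.0561],[-1,0,0,0,0]])

```text
time_s: 28.22
tcp_pos: [0.6001, -0.1399, 0.3147]
orientation: [-0.0, 0.861, -0.509, -0.0]
force: [-0.7, 0.0, 0.5]
width: 0.0098
finger_force: 60.7
```

```bash
cat > rem.py <<'E'
from tilt import *
o=manip.get_obs(); q=o['orientation']; r=R.from_quat([q[1],q[2],q[3],q[0]]); x=r.apply([1,0,0])
print(o['tcp_pos'],'yaw x',np.degrees(np.arctan2(x[1],x[0])),'scaled shift',r.inv().apply(np.array([.5998,-.1403,.1628])-o['tcp_pos'])/.5)
E
python3 rem.py
```

```text
[ 0.60005246 -0.13991738  0.31469167] yaw x -61.2184295727869 scaled shift [0.00059675 0.00080065 0.30378309]
```

Emit:
carry_out(targets=[[-1,0,0,0.06,0],[-1,0,0,0.06,0],[-1,0,0,0.06,0],[-1,0,0,0.06,0],[-1,0,0,0.04,0],[-1,0,0,0.024,0],[-1,0,0,0,0],[-1,0,0,0,0],[-1,0,0,0,0]])

```text
time_s: 29.35
tcp_pos: [0.6012, -0.142, 0.1641]
orientation: [-0.0, 0.86, -0.511, 0.001]
force: [-0.0, 0.2, -0.1]
width: 0.0099
finger_force: 60.7
```

```bash
python3 rem.py; python3 view.py w10 | head -1
python3 - <<'E'
from h import *
import cv2
g=cv2.imread('pics/w10.png').min(2).astype(int); print(list(map(int,g[184:300,280])))
for n in('top','scene'):
    im=optics.snapshot(n); cv2.imwrite(f'pics/{n}10.png',im[:,:,::-1])
    f=np.array([.6095,-.1581,.1751]); e=np.array([.4138,-.7607,.5])
    print(n,[proj(n,f+e*k).round(1) for k in(-.025,0,.025)])
    x,y=proj(n,f).astype(int); h=im[y-20:y+21,x-20:x+21].min(2); print(h[::2,::2])
E
```

```text
[ 0.60121769 -0.14204667  0.16413122] yaw x -61.454815558173514 scaled shift [-0.00442843  0.00082606  0.00265293]
29.35 [ 0.6012 -0.142   0.1641] 0.009857078004903548 [-0.0206  0.2152 -0.1148]
[70, 70, 71, 72, 72, 73, 73, 72, 73, 91, 144, 204, 233, 238, 237, 238, 237, 237, 237, 238, 238, 238, 238, 238, 237, 237, 237, 238, 238, 238, 241, 247, 252, 253, 254, 254, 254, 251, 241, 233, 231, 232, 232, 232, 232, 232, 232, 232, 232, 232, 232, 232, 232, 232, 233, 233, 233, 233, 233, 233, 233, 233, 232, 233, 233, 233, 233, 233, 234, 238, 244, 245, 242, 237, 235, 234, 232, 230, 230, 232, 233, 234, 233, 233, 234, 234, 233, 234, 233, 234, 233, 233, 233, 233, 233, 232, 233, 232, 233, 231, 225, 190, 134, 102, 99, 100, 99, 99, 99, 99, 99, 99, 99, 99, 99, 99]
top [array([301.6, 202.3]), array([309.2, 197.8]), array([317. , 193.2])]
[[ 86  91  94  96 100 102 103 105 106 106 105 104 102 101  98  95  93  91
   89  88  78]
 [ 86  85  87  90  91  94  97 100 102 103 106 106 106 105 104 103 100  98
   96  95  62]
 [ 81  81  83  84  86  86  89  91  94  97  98 101 104 105 106 106 106 103
  103 100  47]
 [ 78
[... 2843 characters left out ...]
3  73  68  68  68  69  68  65  66  67  67  94 142 179 197 205
  210 205 181]
 [ 73  68  70  71  73  68  67  68  68  63  67  67  68 103 138 153 172 183
  186 176 163]
 [ 93  64  67  71  74  71  71  68  65  64  66  68  72 100 131 154 164 174
  175 171 163]
 [ 69  66  68  65  66  70  72  71  71  70  68  67  73 103 125 141 156 165
  166 158 148]
 [ 62  63  66  66  65  64  65  68  69  69  69  67  75 105 126 139 147 153
  156 155 147]
 [ 64  66  67  67  66  66  70  68  66  71  69  68  77 114 127 141 147 154
  156 154 143]
 [ 69  67  65  67  65  66  66  65  65  66  66  67  82 116 128 138 146 154
  154 151 139]
 [ 68  67  63  66  67  68  65  67  69  67  66  65  82 119 129 139 151 155
  156 152 136]]
```

Emit:
carry_out(targets=[[-1,-0.004,0.001,0.003,0],[-1,0,0,0,0],[-1,0,0,0,0],[-1,0,0,0,0],[-1,0,0,0,0],[-1,0,0,0,0]])

```text
time_s: 30.25
tcp_pos: [0.5989, -0.1402, 0.1612]
orientation: [-0.0, 0.86, -0.511, 0.0]
force: [-0.3, -0.6, 0.3]
width: 0.0099
finger_force: 60.7
```

```bash
python3 rem.py; python3 -c "
from plant import manip
print(manip.job_done())"
```

```text
[ 0.59891099 -0.14018996  0.16123951] yaw x -61.46086139767151 scaled shift [ 0.00104288 -0.00145692 -0.0031209 ]
the job is handed in; nothing more can be done
None
```

I handed the job in at about 30 s: both bars are in the tray, the pot is back upright, and the arm holds the long bar at the camera's focus point, pointing at the lens. By my measurements its middle is within a few millimetres and its tilt about 31° against the 30° asked; the short bar was in the tray when last seen, and no verdict came back.

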